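# Load the last spice jar and lock the rack's sliding end one hole further in

### The job

Stand the spice jar from the worktop upright in the empty space of the spice rack, beside the jar that is already there, and let go of it. Then close up the row: pull the spring plunger's knob up, slide the end section one hole towards the jars, and let the pin go fully home in that hole. Finish holding: keep the gripper closed on the knob with the pin home; do not let go at the end. Do not knock over the jars or disturb the tumbler and the cup.

Things in the scene. Friction and masses are not known exactly. Their poses are not given: they have to be found in the camera images.
- rack: Spice rack fixed to the worktop: pale wooden board 84 x 360 mm, its top (the jars' floor) 10 mm above the worktop. Origin: centre of its underside; z up; the row runs along its y axis, yaw within 0.25 rad. Guide rods run along the jar bay at x = +34 and -34 mm, y = 40 to 164 mm, topmost 33 mm above the worktop. The jar bay is the +y half, the index bar with the end section the -y half.
- fence (a point): Top middle of the inner face of the fixed fence at the rack's +y end: 60 mm wide, 76 mm above the worktop, at y = +160 mm of the rack.
- bay (a point): Point on the jar bay's floor, 10 mm above the worktop, at x = 0, y = +83 mm of the rack: stand the jar's centre here (y = 60 to 90 mm is good). At the start the free gap runs from the paddle's face at y = +28 mm to the standing jar's side at about +113 mm. The paddle pushes loosely standing jars together; after closing it leaves 92 mm to the fence, and the two jars need 85 mm.
- next_hole (a point): Mouth of the hole the pin must end in, at y = -10 mm of the rack, in the top of the fixed aluminium index bar (24 mm wide, top 24 mm above the worktop). The bar has four square holes, 11 x 11 mm, 40 mm apart, at x = 0, y = -130, -90, -50, -10 mm. The pin starts in the one at -50 mm; the saddle hides some of them.
- section (a joint): Slide (m) of the steel end section along the rack's +y axis, towards the jars. 0: pin in the starting hole; +0.040: in the next hole towards the jars; -0.040, -0.080: holes on the other side. With the pin in a hole it is locked with about 1.5 mm play each way; with the pin pulled it slides with about 2.5 N of friction. Stops at -0.085 and +0.058.
- paddle (a point): Middle of the jar-side face of the section's wooden paddle (52 mm wide, 6 mm thick, up to 81 mm above the worktop), 78 mm from the pin's axis along the rack's +y. The rest of the section is a steel saddle on the index bar, 36 mm wide, 110 mm long, top 31 mm above the worktop.
- plunger (a joint): Lift (m) of the spring plunger on the section. 0: pin fully home, its tip 10 mm deep in the bar; at 0.010 the tip just clears the bar's top; stop at 0.018. The spring always pushes it down, with about 4 N when home and 8 N fully pulled. The pin is 8 mm thick with a rounded nose; let down between two holes it rests on the bar at 0.010.
- knob (a point): Middle of the plunger's black knob, an upright ribbed cylinder 27 mm in diameter and 28 mm high on the pin's axis, the only thing to pull the pin by. With the pin home its underside is 46 mm, this point 60 mm and its top 74 mm above the worktop; the collar below it ends 42 mm above the worktop. The point rises and slides with the knob.
- jar: The spice jar to load: round, with a dark cap, 40 mm in diameter, 105 mm high, about 0.11 kg, the only spice jar that stands on the worktop outside the rack. Origin: centre of its underside; z up along the jar.
- row_jar: The spice jar already in the rack, loose, upright beside the fence: 44 mm in diameter, 109 mm high. Origin: centre of its underside. It stays in the row.
- tumbler: Bystander: clear glass tumbler, 81 mm wide, 91 mm high, on the worktop. Origin: centre of its underside. Leave it alone.
- cup: Bystander: espresso cup 60 x 84 x 53 mm with its handle, on the worktop. Origin: centre of its underside. Leave it alone.
Things that resemble listed ones, but are neither listed nor needed, are in the scene too. Leave any green or pink look-alike of the jar alone.

How it is judged:
On the way, in this order (a step that is already met when the one before it is completed fails the run):
1. the jar stands upright in the rack's empty space, let go, with the section still in its starting hole (y of jar in the frame of rack between 0.045 and 0.1 m and x of jar in the frame of rack between -0.018 and 0.018 m and z of jar in the frame of rack below 0.015 m and angle between jar's own z axis and vertical below 0.12 rad and contact force between the fingers and jar below 0.1 N and linear speed of jar below 0.03 m/s and value of joint section between -0.004 and 0.004 m), for 0.2 s.
2. the plunger is pulled up clear of the bar by its knob (value of joint plunger above 0.0095 m and contact force between the fingers and plunger above 1 N), for 0.1 s.
At the end, for the whole second after the job is handed in: The section is within 4 mm of the next hole towards the jars (0.040) and at rest, the pin is home to within 2.5 mm, the fingers hold the knob with more than 2 N, and both jars stand upright (within 0.12 rad) on the rack's floor between paddle and fence (within 18 mm of the row's middle line) (value of joint section between 0.036 and 0.044 m and value of joint plunger below 0.0025 m and contact force between the fingers and plunger above 2 N and linear speed of section below 0.01 m/s and y of jar in the frame of rack between 0.08 and 0.105 m and x of jar in the frame of rack between -0.018 and 0.018 m and z of each of jar, row_jar in the frame of rack below 0.015 m and angle between each of jar, row_jar's own z axis and vertical below 0.12 rad and y of row_jar in the frame of rack between 0.125 and 0.145 m and x of row_jar in the frame of rack between -0.018 and 0.018 m and contact force between the fingers and jar below 0.1 N); the arm keeps its last pose, push and grip.
It fails at once if a jar is knocked over (angle between row_jar's own z axis and vertical above 0.5 rad or angle between jar's own z axis and vertical above 0.7 rad).
It fails at once if the tumbler or the cup is disturbed (distance of any of tumbler, cup from where it was at the start of the episode above 0.03 m or angle between any of tumbler, cup's own z axis and vertical above 0.4 rad).
It also fails if it takes over 51 s, if anything falls off the work surface, if the arm or the gripper's body presses on something with over 40 N, if the wrist force passes 120 N, or if a joint passes its speed limit or range.

### The arm

A 6-joint arm with a two-finger parallel gripper is mounted at the origin on a cart in front of the work surface, level with it; the furniture and walls round the work are solid. World frame = base frame: x ahead of the robot, y to its left, z up, the work surface at z = 0. Lengths are in m, angles in rad, forces in N, time in s.
With the tool pointing down it reaches from about 0.275 to 0.825 m from the base axis. Payload 4.9 kg.
Tool frame: the origin (TCP) lies midway between the tips of the shut fingers; the grasp point (between the pads) lies 19 mm behind it (bot.grip_depth is the distance from the TCP to the grasp point, in m); z points along the fingers, y is the line along which they close (so a half turn about z gives the same grasp; the last joint's range is limited). The gripper opens to 85 mm and grips with 20 to 120 N. Pads are 22 mm wide; open, the fingers measure 114 mm over their backs; the gripper's body (76 mm by 85 mm) begins 54 mm behind the grasp point. The pads swing forward as they close: fully open they stand 13 mm farther back than shut.
Start: joints at [1.118, 0.326, -0.193, 1.052, 0, 1.437], TCP at [0.172, 0.522, 0.231] pointing down, gripper open.
Joint ranges: [-2.65, 2.65], [-0.97, 1.79], [-1.3, 1.35], [-1.93, 2.1], [-1.47, 1.37], [-3.14, 3.14]. Speed limits (rad/s): [2.57, 2.57, 3.14, 3.14, 3.14, 3.14].

### API

Orientations are given as a unit quaternion [w, x, y, z].
In Python, from cell import bot gives the robot as it stands. Calls block until the motion is done:
- bot.move_pose(position, orientation): joint-space move of the TCP to a pose.
- bot.move_linear(position, speed=0.15, rotation=None, until_force=None): straight line of the TCP; rotation=None keeps the orientation; speed is the mean speed in m/s. With until_force (N) it stops when the force on the tool has changed by that much, and returns True; else False.
- bot.goto_joints(angles): joint-space move.
- bot.set_gripper(opening, grasp_force=None): opening from 0.0 (shut) to 1.0 (fully open); grasp_force is the grip in N (None keeps the last); returns when the fingers have stopped.
- bot.wait(seconds).
- bot.solve_ik(position, orientation): joint angles nearest the present ones, or None.
- bot.camera(name): name is "side" or "top"; returns the picture (384x512x3 uint8, red, green, blue); there is no depth.
- bot.calibration(name): a dict with "mtx" (3x3 intrinsics, pixels), "k1" (the pictures are not rectified: a ray, as slopes to the right and down, at radius r is drawn at 1 + k1 r^2 times it, then the intrinsics apply), "extrinsics" (4x4, takes a point from world to camera coordinates). Camera axes: x right, y down, z forward; pixel columns grow to the right and rows downward; lengths in m; the calibration is good to about 2 mm. A picture is of the moment at which its call begins. calibration takes no time and is no camera call.
A pose or a line that the arm cannot do raises bot.PlanningError and nothing moves.
- bot.close_job(): hands the job in; it is judged then, once.
Trained networks look in the newest picture that a camera, given by its name, has taken for a name from the list of things; names that differ only in an ending like _2 or _b are one class to them, and where a whole thing is asked for, a point or a joint stands for the part that bears it (a point fixed in the world has none). Each returns a list of dicts, best first, with "confidence" (0 to 1); they miss things now and then, are a little off and sometimes report something else, mostly with a low value. They report only what shows in the picture. A call takes as long as a camera call. They do not tell look-alikes from the thing itself.
- bot.search_frame(camera, thing): "bbox" ([left, top, width, height] in pixels, round what is visible of it).
Readings, each from a call of its own:
- bot.read_clock(): time.
- bot.read_joint_positions(): joint angles.
- bot.read_joint_vel(): joint speeds.
- bot.read_joint_efforts(): joint torques, N m.
- bot.read_position(): TCP position.
- bot.read_tool_rot(): TCP orientation.
- bot.read_ft_force(): force on the tool from outside, world axes, zero at the start.
- bot.read_moment(): the same for the moment, N m.
- bot.read_gripper_width(): opening from 0.0 (shut) to 1.0 (fully open).
- bot.read_finger_force(): force on a finger pad.
Only numpy, scipy, OpenCV 4.12 (cv2) and the standard library are available. Lean on these libraries where they do the work, as an engineer would, in place of code of your own. Each camera call takes 0.05 s, during which the arm holds its last target. There are 200 camera calls.

## Working session

There is one attempt and no reset: what is moved stays moved. The work goes in short steps, each a Python script; the robot and the scene stay as the last script left them, time stands still between calls to the robot, and variables do not carry over. Pictures are saved under pics/ and viewed, at most 10 in all, crops included, and the job is handed in when it is done.

```bash
mkdir -p pics
cat > h.py <<'E'
import numpy as np, cv2
from cell import bot
def ray(cam,px):
    c=bot.calibration(cam);K=np.array(c["mtx"]);T=np.array(c["extrinsics"])
    d=np.array([(px[0]-K[0,2])/K[0,0],(px[1]-K[1,2])/K[1,1]])
    u=d.copy()
    for _ in range(30): u=d/(1+c["k1"]*(u@u))
    R=T[:3,:3]; return -R.T@T[:3,3], R.T@np.array([u[0],u[1],1])
def at_z(cam,px,z):
    o,v=ray(cam,px); return o+v*(z-o[2])/v[2]
def proj(cam,P):
    c=bot.calibration(cam);K=np.array(c["mtx"]);T=np.array(c["extrinsics"])
    p=T[:3,:3]@np.array(P)+T[:3,3]; u=p[:2]/p[2]; u=u*(1+c["k1"]*(u@u))
    return u*[K[0,0],K[1,1]]+K[:2,2]
def shot(cam,name):
    im=bot.camera(cam); cv2.imwrite(f"pics/{name}.png",im[:,:,::-1]); return im
E
python3 - <<'E'
from h import *
a=shot("top","t0");b=shot("side","s0")
for cam in("top","side"):
    c=bot.calibration(cam);o,v=ray(cam,(256,192));print(cam,o.round(3),(v/np.linalg.norm(v)).round(2),c["k1"],c["mtx"][0][0])
    for t in("jar","row_jar","knob","rack","paddle","section","tumbler","cup"):
        print(t,[(np.round(d["bbox"]).tolist(),round(d["confidence"],2)) for d in bot.search_frame(cam,t)][:5])
print(bot.read_clock())
E
```

```text
top [-0.556 -0.047  1.449] [ 0.59  0.09 -0.8 ] 0.0031681100285775713 493.45608910474334
jar [([218.0, 196.0, 14.0, 24.0], 0.85), ([382.0, 204.0, 30.0, 32.0], 0.52), ([268.0, 182.0, 99.0, 33.0], 0.32)]
row_jar [([274.0, 172.0, 13.0, 32.0], 0.74)]
knob [([328.0, 192.0, 9.0, 5.0], 0.57)]
rack [([273.0, 172.0, 14.0, 29.0], 0.56), ([329.0, 189.0, 7.0, 4.0], 0.43)]
paddle [([310.0, 185.0, 32.0, 18.0], 0.61)]
section [([307.0, 188.0, 34.0, 21.0], 0.66)]
tumbler [([382.0, 207.0, 27.0, 30.0], 0.88), ([329.0, 191.0, 6.0, 3.0], 0.75), ([266.0, 183.0, 100.0, 33.0], 0.73)]
cup [([178.0, 195.0, 26.0, 20.0], 0.59)]
side [-0.195  1.273  1.078] [ 0.37 -0.73 -0.58] -0.05391460483132008 476.67038314083476
jar [([163.0, 267.0, 16.0, 31.0], 0.97), ([189.0, 249.0, 11.0, 35.0], 0.94), ([243.0, 217.0, 6.0, 27.0], 0.6), ([233.0, 190.0, 13.0, 23.0], 0.38)]
row_jar []
knob []
rack [([234.0, 193.0, 17.0, 22.0], 0.79)]
paddle []
section [([232.0, 193.0, 13.0, 19.0], 0.57)]
tumbler [([303.0, 142.0, 16.0, 27.0], 0.79), ([233.0, 194.0, 16.0, 22.0], 0.59)]
cup [([214.0, 244.0, 20.0, 24.0], 0.88)]
0.9
```

View pics/t0.png

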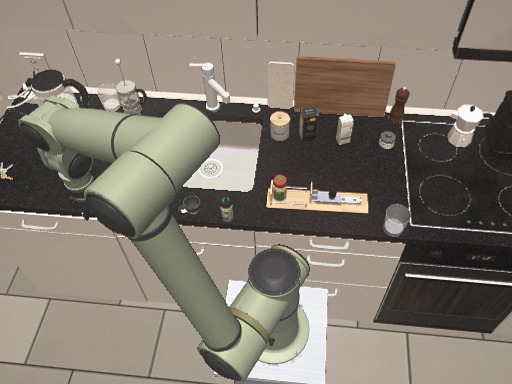

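View pics/s0.png

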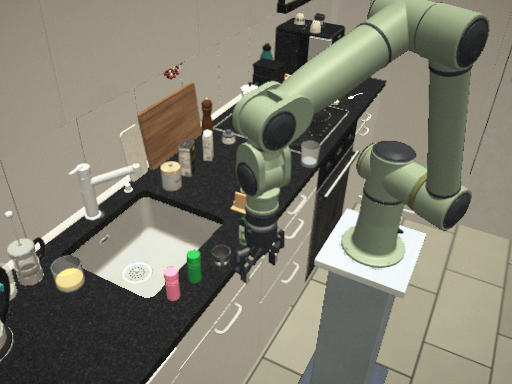

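Top view: the rack spans about (267–368, 188–213), with the row jar at (280,188) and the knob at about (333,194). The tumbler is at (396,220), the cup at (191,204) and a dark-capped jar at (226,208). Side view: the pink look-alike is at (172,283) and the green one at (194,266). The arm hides the rack there.

Run:
```python
from h import *
a=cv2.imread("pics/t0.png");
cv2.imwrite("pics/t0c.png",cv2.resize(a[165:240,210:415],None,fx=3.9,fy=3.9,interpolation=cv2.INTER_CUBIC))
for n,c,p,z in [("topjar base","top",(226,218),0),("green side","side",(195,281),0),("pink","side",(173,299),0),("topjarcap","top",(225,198),.105),("knobtop","top",(333,190),.074),("rack L","top",(267,200),.01),("rackR","top",(368,203),.01),("cup","top",(191,210),0),("cup side","side",(222,264),0),("jar3","side",(246,240),0)]: print(n,at_z(c,p,z).round(3))
```

```text
topjar base [0.382 0.203 0.   ]
green side [0.428 0.438 0.   ]
pink [0.444 0.531 0.   ]
topjarcap [0.394 0.2   0.105]
knobtop [ 0.485 -0.163  0.074]
rack L [0.466 0.066 0.01 ]
rackR [ 0.487 -0.293  0.01 ]
cup [0.404 0.332 0.   ]
cup side [0.395 0.333 0.   ]
jar3 [0.385 0.193 0.   ]
```

View pics/t0c.png

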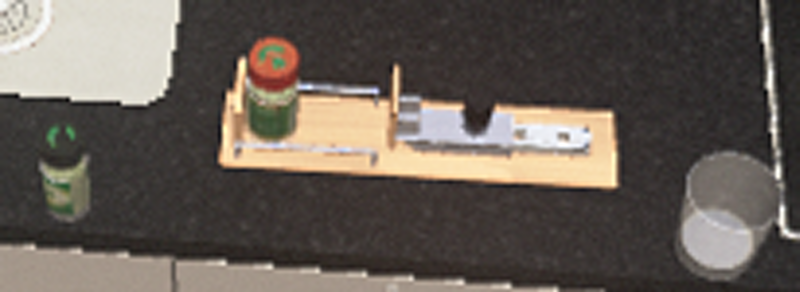

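The crop shows the dark-capped glass and label jar at top pixel (226,208). The other candidates are the solid green one at side (194,266), the pink one at side (172,283), and the red-capped row jar at (280,188) in the rack. I choose (226,208), at about (0.39, 0.20). Next I fit the poses.

```bash
cat > fit.py <<'E'
from h import *
from scipy.optimize import least_squares
from scipy.ndimage import map_coordinates
def fit_rack(g,p0):
    E=[((-42,150,0),(-42,-175,0)),((-38,-180,10),(38,-180,10)),((-38,180,10),(0,180,10)),((42,-175,10),(42,-110,10)),((42,60,10),(42,20,10))]
    p=np.array(p0,float)
    def w(p,q):
        c,s=np.cos(p[2]),np.sin(p[2]); return np.array([p[0]+c*q[0]-s*q[1],p[1]+s*q[0]+c*q[1],q[2]])
    for half in(5,4,3,3):
        Q=[];M=[];N=[]
        for a,b in E:
            a,b=np.array(a)/1e3,np.array(b)/1e3; n=max(6,int(np.linalg.norm(a-b)/.004))
            A,B=proj("top",w(p,a)),proj("top",w(p,b)); t=(B-A)/np.linalg.norm(B-A); nn=np.array([-t[1],t[0]])
            for k in np.linspace(0,1,n):
                q=a+(b-a)*k; u=proj("top",w(p,q)); d=np.arange(-half,half+.01,.1); X=u+d[:,None]*nn
                gr=np.abs(np.gradient(map_coordinates(g,[X[:,1],X[:,0]],order=1)))
                gr=cv2.GaussianBlur(gr[None],(0,0),4)[0]
                i=gr.argmax()
                if gr[i]>.8: Q.append(q);M.append(u+d[i]*nn);N.append(nn)
        r=least_squares(lambda p:[(proj("top",w(p,q))-m)@n for q,m,n in zip(Q,M,N)],p,loss="soft_l1",f_scale=.4,x_scale=[.01,.01,.05]); p=r.x
    print("rack",p.round(4),len(Q),"med|res|px",np.median(np.abs(r.fun)).round(2)); return p
def fit_cyl(cam,bb,rad,h,p0,z0=0):
    th=np.linspace(0,2*np.pi,40); C=[(rad*np.cos(t),rad*np.sin(t),z) for t in th for z in(z0,z0+h)]
    def f(p):
        P=np.array([proj(cam,np.array(c)+[p[0],p[1],0]) for c in C]); lo,hi=P.min(0),P.max(0)
        return np.r_[lo-bb[:2],hi-(np.array(bb[:2])+bb[2:])]
    r=least_squares(f,p0,x_scale=.01,diff_step=1e-4); print("cyl",r.x.round(4),r.fun.round(1)); return r.x
if __name__=="__main__":
    im=cv2.imread("pics/t0.png"); g=im[:,:,0:3].astype(float)[:,:,2]
    p=fit_rack(g,(.477,-.113,.058))
    fit_cyl("top",[218,196,14,24],.02,.105,(.39,.2)); fit_cyl("top",[220.3,196.3,12.7,25],.02,.105,(.39,.2))
    from math import cos,sin
    R=lambda x,y:(p[0]+cos(p[2])*x-sin(p[2])*y,p[1]+sin(p[2])*x+cos(p[2])*y)
    print("row_jar in rack should be y~.135:",R(0,.135)); fit_cyl("top",[274,174,13,32],.022,.109,(.47,.02),.01)
    print("knob px",proj("top",[*R(0,-.05),.074]),"paddle top px",[proj("top",[*R(x,.028),.081]).round(1) for x in(-.026,.026)])
    big=cv2.resize(im[165:240,210:415],None,fx=3.9,fy=3.9,interpolation=cv2.INTER_CUBIC)
    for q in [(-.042,-.18,.01),(.042,-.18,.01),(.042,.18,.01),(-.042,.18,.01),(0,-.05,.074),(-.026,.028,.081),(.026,.028,.081),(0,-.13,.024),(0,-.09,.024),(-.034,.04,.033),(-.034,.164,.033)]:
        u=(proj("top",[*R(q[0],q[1]),q[2]])-[210,165]+.5)*3.9-.5; cv2.circle(big,tuple(int(v) for v in u.round()),3,(255,0,255),1)
    cv2.imwrite("pics/fit.png",big)
E
python3 fit.py
```

```text
Traceback (most recent call last):
  File "fit.py", line 30, in <module>
    p=fit_rack(g,(.477,-.113,.058))
  File "fit.py", line 20, in fit_rack
    r=least_squares(lambda p:[(proj("top",w(p,q))-m)@n for q,m,n in zip(Q,M,N)],p,loss="soft_l1",f_scale=.4,x_scale=[.01,.01,.05]); p=r.x
  File "fit.py", line 20, in <lambda>
    r=least_squares(lambda p:[(proj("top",w(p,q))-m)@n for q,m,n in zip(Q,M,N)],p,loss="soft_l1",f_scale=.4,x_scale=[.01,.01,.05]); p=r.x
                               ~~~~^^^^^^^^^^^^^^
  File "h.py", line 12, in proj
    c=bot.calibration(cam);K=np.array(c["mtx"]);T=np.array(c["extrinsics"])
ValueError: time passes only in moves, steps and waits
```

```bash
sed -i 's/bot\.calibration(cam)/cal(cam)/; s/^from cell import bot/from cell import bot\nfrom functools import cache\ncal=cache(lambda n: bot.calibration(n))/' h.py; python3 fit.py 2>&1 | tail -8
```

```text
rack [ 0.4883 -0.111   0.0195] 134 med|res|px 0.2
cyl [0.3878 0.2024] [ 0.  -1.5 -0.   1.5]
cyl [0.3851 0.1962] [-0.6 -1.   0.6  1. ]
row_jar in rack should be y~.135: (np.float64(0.48566191363578703), np.float64(0.024023438398230387))
cyl [0.4737 0.0194] [-0.   1.7  0.  -1.6]
knob px [332.50306649 188.97084512] paddle top px [array([309.9, 192.4]), array([310.3, 180.5])]
```

View pics/fit.png

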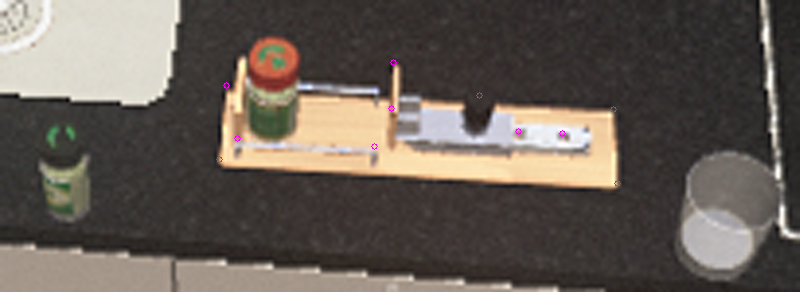

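The rack fit matches the corners and the visible holes at crop (520,132) and (563,134). That gives rack = (0.488, −0.111, yaw 0.0195) and the jar at about (0.386, 0.199). Now I pick up the jar.

```bash
cat >> h.py <<'E'
from scipy.spatial.transform import Rotation as Ro
P=np.array([.4883,-.111,.0195])
def rk(x,y,z): c,s=np.cos(P[2]),np.sin(P[2]); return [P[0]+c*x-s*y,P[1]+s*x+c*y,z]
def quat(sgn): # tool y along sgn*rack x, z down
    y=sgn*np.array([np.cos(P[2]),np.sin(P[2]),0]); z=np.array([0,0,-1.]); x=np.cross(y,z)
    return Ro.from_matrix(np.c_[x,y,z]).as_quat(scalar_first=True).tolist()
def stat(): print("t",bot.read_clock(),"p",np.round(bot.read_position(),4),"w",round(bot.read_gripper_width(),3),"f",np.round(bot.read_ft_force(),1),"pad",round(bot.read_finger_force(),1))
E
python3 - <<'E'
from h import *
for s in(1,-1):
    for p in([.386,.199,.2],rk(0,.075,.2),rk(0,-.05,.15)):
        q=bot.solve_ik(p,quat(s)); print(s,None if q is None else np.round(q,2))
best=min((1,-1),key=lambda s:abs(bot.solve_ik([.386,.199,.2],quat(s))[5])); print(best)
open("sgn","w").write(str(best)); q=quat(best)
bot.move_pose([.386,.199,.19],q)
shot("side","s1"); print([(np.round(d["bbox"]).tolist(),round(d["confidence"],2)) for d in bot.search_frame("side","jar")][:4])
bot.move_linear([.386,.199,.051],.12,until_force=8); stat()
bot.set_gripper(0,30); stat()
bot.move_linear([.386,.199,.20],.12); stat(); shot("side","s2")
E
```

```text
1 [ 0.31  0.14 -0.52  0.91  0.    1.86]
1 [-0.23  0.24 -0.4   0.93  0.    1.33]
1 [-0.46  0.33 -0.41  0.83  0.    1.09]
-1 [ 0.31  0.14 -0.52  0.91  0.   -1.28]
-1 [-0.23  0.24 -0.4   0.93  0.   -1.82]
-1 [-0.46  0.33 -0.41  0.83  0.   -2.05]
-1
[([188.0, 250.0, 14.0, 34.0], 0.89), ([161.0, 265.0, 19.0, 36.0], 0.79), ([241.0, 218.0, 14.0, 26.0], 0.54)]
t 4.625 p [0.3865 0.1992 0.0515] w 0.999 f [-0.2 -0.2 -0.1] pad 0.0
t 5.1083 p [0.3864 0.1991 0.0513] w 0.461 f [ 0.8 -0.5  2.8] pad 30.0
t 6.5 p [0.3854 0.1988 0.1993] w 0.467 f [-0.4 -0.3 -2. ] pad 30.3
```

View pics/s2.png

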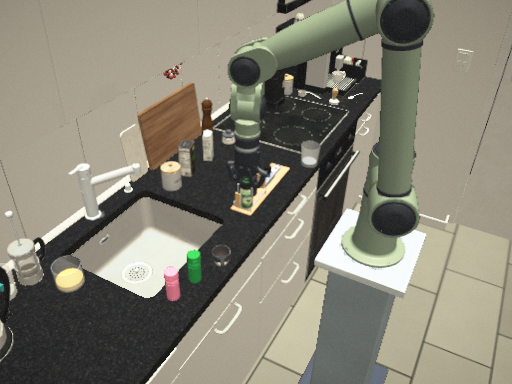

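The jar is held, hanging at about (246,195) in the side view, with a grip width of 40 mm. I place it next.

Run:
```python
from h import *
q=quat(-1)
bot.move_linear(rk(0,.076,.20),.15,rotation=q); stat()
bot.move_linear(rk(0,.076,.072),.1)
print(bot.move_linear(rk(0,.076,.052),.03,until_force=4)); stat()
bot.set_gripper(.75); stat()
bot.move_linear(rk(0,.076,.20),.15); 
bot.move_linear(rk(0,-.05,.20),.2); stat()
bot.set_gripper(1.)
shot("top","t3");im=shot("side","s3")
for c in("top","side"):
  for n in("jar","row_jar","knob"): print(c,n,[(np.round(d["bbox"]).tolist(),round(d["confidence"],2)) for d in bot.search_frame(c,n)][:4])
a=cv2.resize(cv2.imread("pics/t3.png")[160:220,255:380],None,fx=4.6,fy=4.6,interpolation=cv2.INTER_CUBIC)
b=cv2.resize(im[150:225,210:335,::-1],None,fx=4.6,fy=4.6,interpolation=cv2.INTER_CUBIC)
v=np.vstack([a,b])[:600]; print(v.shape); cv2.imwrite("pics/c3.png",v)
```

```text
t 8.4 p [ 0.4865 -0.0344  0.2   ] w 0.466 f [ 1.1 -0.2 -0.6] pad 30.3
True
t 10.2833 p [ 0.4874 -0.0351  0.061 ] w 0.47 f [ 0.6 -0.7  0.7] pad 30.2
t 10.6417 p [ 0.4864 -0.0349  0.0607] w 0.756 f [-0.3 -0.2 -0.3] pad 0.0
t 12.5 p [ 0.4888 -0.1602  0.1995] w 0.755 f [-0.6 -0.3 -0.7] pad 0.0
top jar [([137.0, 174.0, 12.0, 23.0], 0.8), ([286.0, 175.0, 20.0, 25.0], 0.67), ([156.0, 178.0, 18.0, 25.0], 0.56)]
top row_jar [([272.0, 171.0, 15.0, 33.0], 0.84)]
top knob [([311.0, 185.0, 30.0, 20.0], 0.62), ([327.0, 192.0, 9.0, 3.0], 0.52)]
side jar [([166.0, 268.0, 13.0, 30.0], 0.9), ([189.0, 250.0, 12.0, 36.0], 0.69), ([249.0, 173.0, 11.0, 24.0], 0.44)]
side row_jar [([243.0, 175.0, 8.0, 29.0], 0.47)]
side knob [([267.0, 166.0, 4.0, 5.0], 0.53)]
(600, 575, 3)
```

View pics/c3.png

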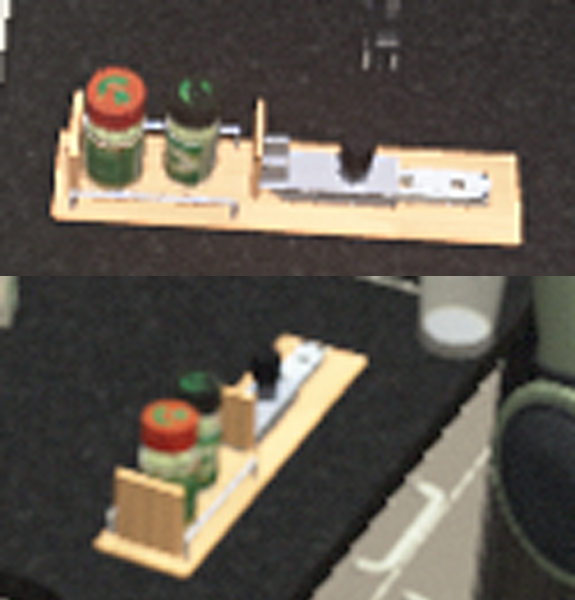

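Both jars stand upright in the bay: row jar at crop (115,140), jar at (190,140). The paddle is clear and the section is still in its starting hole. Next I grip and pull the knob.

Run:
```python
from h import *
print("knob side", at_z("side",(267.8,169.8),.06).round(4),"expect",np.round(rk(0,-.05,.06),4))
bot.move_linear(rk(0,-.05,.09),.15)
print(bot.move_linear(rk(0,-.05,.044),.08,until_force=6)); stat()
bot.set_gripper(0,60); stat()
```

```text
knob side [ 0.4796 -0.1538  0.06  ] expect [ 0.4893 -0.161   0.06  ]
False
t 14.8583 p [ 0.4895 -0.1611  0.0442] w 1.0 f [0.4 0.5 1.5] pad 0.0
t 15.45 p [ 0.4859 -0.161   0.0442] w 0.288 f [-9.6 -0.6 10.5] pad 58.4
```

Run:
```python
from h import *
a=shot("top","t4");b=shot("side","s4")
v=[cv2.resize(i[...,::-1],None,fx=5,fy=5,interpolation=cv2.INTER_CUBIC) for i in(a[150:210,270:390],b[135:195,225:345])]
cv2.imwrite("pics/c4.png",np.vstack(v))
```

```text
(no output)
```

View pics/c4.png

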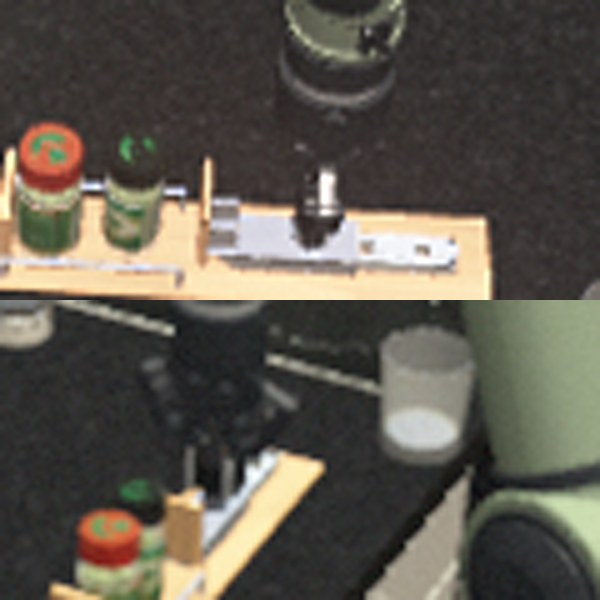

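The fingers straddle the knob: crop top (322,190), with the knob at about (319,225). In the side view a finger is on each side, at x 190 and 232. Now I pull.

Run:
```python
from h import *
p=bot.read_position(); c=np.array([p[0]-.001,p[1],.0442]); c.tofile("c0")
bot.move_linear(c.tolist(),.02); stat()
bot.move_linear((c+[0,0,.007]).tolist(),.03); stat()
bot.move_linear((c+[0,0,.0145]).tolist(),.03); stat()
bot.wait(.2); stat()
```

```text
t 15.9167 p [ 0.4856 -0.1611  0.0443] w 0.287 f [ 1.9 -0.5 -1.3] pad 59.5
t 16.3 p [ 0.4855 -0.1611  0.0513] w 0.285 f [ 4.  -0.5 -5.2] pad 59.2
t 16.7 p [ 0.4854 -0.1611  0.0586] w 0.287 f [ 5.4 -0.3 -7.6] pad 59.2
t 16.9 p [ 0.4854 -0.1611  0.0585] w 0.285 f [ 5.4  0.1 -7.4] pad 59.2
```

The force follows the spring (−5 to −7.5 N), so there is no slip and the pin is clear of the bar. Next I slide and lower.

Run:
```python
from h import *
c=np.fromfile("c0"); d=np.array([-np.sin(P[2]),np.cos(P[2]),0])
for k in(.02,.04):
    bot.move_linear((c+d*k+[0,0,.0145]).tolist(),.04,until_force=25); stat()
bot.wait(.2); stat()
for z in(.0085,.005,.002):
    h=bot.move_linear((c+d*.04+[0,0,z]).tolist(),.02,until_force=15); stat()
    if h: break
```

```text
t 17.55 p [ 0.485  -0.1413  0.0586] w 0.285 f [ 4.7 -0.5 -6.6] pad 59.2
t 18.2 p [ 0.4845 -0.1215  0.0586] w 0.287 f [ 4.1 -0.9 -6.9] pad 59.2
t 18.4 p [ 0.4845 -0.1215  0.0586] w 0.287 f [ 4.6 -1.7 -7.1] pad 59.2
t 18.85 p [ 0.4845 -0.1215  0.0524] w 0.286 f [ 5.1 -0.8 -6.5] pad 59.3
t 19.175 p [ 0.4845 -0.1215  0.0489] w 0.289 f [ 5.8 -2.2 -5.8] pad 59.3
t 19.475 p [ 0.4845 -0.1215  0.0459] w 0.289 f [ 4.6 -2.8 -4.8] pad 59.4
```

Run:
```python
from h import *
c=np.fromfile("c0"); d=np.array([-np.sin(P[2]),np.cos(P[2]),0])
for z in(.0005,-.0005,-.0015):
    h=bot.move_linear((c+d*.04+[0,0,z]).tolist(),.02,until_force=12); stat()
    if bot.read_ft_force()[2]>3: break
bot.wait(.5); stat()
a=shot("top","t5");b=shot("side","s5")
v=[cv2.resize(i[...,::-1],None,fx=5,fy=5,interpolation=cv2.INTER_CUBIC) for i in(a[150:210,260:380],b[135:195,225:345])]
cv2.imwrite("pics/c5.png",np.vstack(v))
```

```text
t 19.725 p [ 0.4845 -0.1214  0.0445] w 0.29 f [ 4.9 -2.2 -4.2] pad 59.5
t 19.975 p [ 0.4846 -0.1215  0.0443] w 0.288 f [ 3.  -0.9  5.1] pad 60.8
t 20.475 p [ 0.4846 -0.1215  0.0443] w 0.282 f [ 1.9 -1.3  5.5] pad 60.9
```

View pics/c5.png

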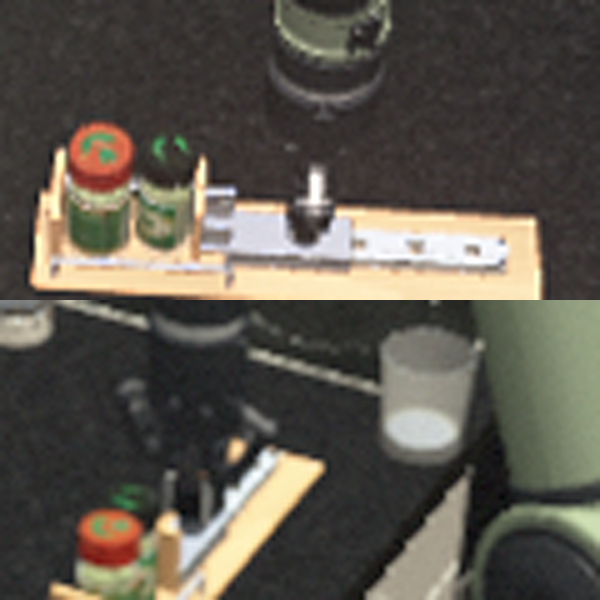

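The section has moved one hole: three holes now show behind it, at crop (360–475, 245). Both jars stand upright between the paddle and the fence. The pin hit its stop at the same height as the original home position (TCP z 0.0443), with the grip at 60 N.

```bash
python3 -c "
from h import *
stat(); print(bot.close_job())"
```

```text
t 20.575 p [ 0.4846 -0.1215  0.0443] w 0.286 f [ 1.8 -1.6  5.8] pad 60.9
the job is handed in; nothing more can be done
None
```

I handed the job in at about 20.6 s: the jar stands upright in the rack beside the row jar, the section is one hole closer with the pin home, and the gripper is still closed on the knob at about 60 N; the hand-in returned no verdict.

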